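Clamp a bangle on the click-lever mandrel and hold it

ROBOT

A 6-joint arm with a two-finger parallel gripper is mounted at the origin on the work surface. World frame = base frame: x ahead of the robot, y to its left, z up, the work surface at z = 0. Lengths are in m, angles in rad, forces in N, time in s.
With the tool pointing down it reaches from about 0.4 to 0.825 m from the base axis. Payload 7 kg.
Tool frame: the origin (TCP) lies midway between the tips of the shut fingers; the grasp point (between the pads) lies 19 mm behind it; z points along the fingers, y is the direction in which the jaws open and shut (so a half turn about z gives the same grasp; the last joint's range is limited). The gripper opens to 88 mm and grips with 3 to 60 N. Pads are 19 mm wide; open, the fingers measure 130 mm over their backs; the gripper's body (78 mm by 193 mm) begins 47 mm behind the grasp point.
Start: joints at [1.545, 0.359, 0.012, 0, -1.224, -0.288], TCP at [0.208, 0.642, 0.227] pointing down, gripper open.
Joint ranges: [-3.07, 3.07], [-1.43, 2.12], [-1.02, 1.25], [-3.03, 1.67], [-3.05, -0], [-3.03, 3.03]. Speed limits (rad/s): [2.39, 2.39, 3.01, 3.14, 3.14, 3.14].

INTERFACE

Orientations are given as [roll, pitch, yaw] about the fixed x, y, z axes, in that order (R = Rz(yaw) Ry(pitch) Rx(roll)).
In Python, from station import bot gives the robot as it stands.
- The arm moves only by the shell command python3 -m inch 'ROWS' [FORCE]. ROWS is JSON, a list of rows, each a list of 7 numbers: the shift along the tool's x, y, z in cm, then the turn, a rotation vector about the tool's x, y, z in degrees, then the finger opening in cm, from 0 to 8.76. In form: [[x, y, z, ax, ay, az, grip], ...]. A call has 1 to 5 rows; each row shifts and turns the pose as measured when the row begins, along the tool's axes as they then stand; what a row does not reach is not made up. A row lasts 1/10 s, in which the tool goes at most 50 mm and 8.59 degrees, less where a joint would pass 70% of its speed; a pose out of reach is approached as far as the arm can. A call with a gripper value outside its range is refused whole. The fingers move at their own pace and stop on an object; FORCE is the grip in N (left out, the last holds). Time passes only in rows, so rows that do not move let the fingers close. It gives the time, the measured TCP pose, the force and the opening at its end, in the units of the state.
- bot.read_state(): the state, without advancing time (a new reading comes with each control period).
- bot.read_camera(name): name is "scene" or "top"; returns a dict with "frame" (400x640x3 uint8, red, green, blue), "intrinsics" (3x3 intrinsics, pixels), "k1" (the pictures are not rectified: a ray, as slopes to the right and down, at radius r is drawn at 1 + k1 r^2 times it, then the intrinsics apply), "R" (3x3) and "t" (3): a world point X has camera coordinates R X + t. Camera axes: x right, y down, z forward; pixel columns grow to the right and rows downward; lengths in m; the calibration is good to about 2 mm. A picture is of the moment at which its call begins. There is no depth.
- bot.finish_job(): hands the job in, once; it reports no verdict.
The state is a dict: "t": time; "joint_pos": joint angles; "joint_vel": joint speeds; "joint_torque": joint torques, N m; "position": TCP position; "tool_rot": TCP orientation; "force": force on the tool from outside, world axes, zero at the start; "ft_torque": the same for the moment, N m; "gripper_width": opening from 0.0 (shut) to 1.0 (fully open).
Only numpy, scipy, OpenCV 4.12 (cv2) and the standard library are available. Lean on these libraries where they do the work, as an engineer would, in place of code of your own. Each camera call takes 0.05 s, during which the arm holds its last target.

TASK

Slide the vise jaw open until its lip is clear of the finished bangle, lift the bangle out and put it down over the expanding mandrel, flat on its seat, leaving the ratchet lever at rest until you have let the bangle go. Then swing the ratchet lever clockwise exactly three clicks, counted by feel and never on towards the fourth, and finish with the gripper holding the lever's knob still at the third click, as the lever springs back if let go. Leave the other things on the bench where they are.

Things in the scene. Friction and masses are not known exactly. Their poses are not given: they have to be found in the camera images.
- bangle: plain brass ring lying flat, outside diameter 52 mm, inside 42 mm, 24 mm tall, about 0.12 kg; origin at the centre of its underside, z up
- vise: low grey bench vise fixed to the bench, bed 150 x 64 mm, bed top 24 mm above the bench; origin at bench level under the bangle's place. Its x axis points from the sliding jaw to the fixed jaw (56 mm wide, 21 mm above the bed, 26.5 mm from the origin). The bangle's two sides along the vise's y are free for fingers
- jaw_handle (a point): centre of the top of the block handle that stands on the sliding jaw; the handle is 16 mm along the vise's y, 20 mm along its x, and its top 34 mm stand free above the jaw (jaw top 54 mm, handle top 88 mm above the bench). When closed the handle is 38 mm from the vise origin along -x
- vise_jaw (a joint): opening of the sliding jaw in m, 0 closed to 0.035 fully open; it slides along the vise's -x, against about 4 N of friction, and stays where it is left. A lip on it, 50 to 54 mm above the bench, reaches about 6 mm over the bangle's rim when closed, and is clear of the bangle once the jaw is open by more than 8 mm
- mandrel: expanding mandrel on a grey base 130 x 110 x 20 mm fixed to the bench; origin at bench level on the vertical mandrel axis, which is also the lever's axis. The mandrel is 36 mm across, with a cone on top ending 84 mm above the bench; four shoes in it spread as the lever is advanced. Under it a toothed disc 96 mm across, its top 30 mm above the bench
- mandrel_seat (a point): centre of the round seat (48 mm across) on which the bangle lies, on the mandrel axis, 36 mm above the bench
- knob: upright round black knob, free to spin on its own axis, on the end of the ratchet lever, 16 mm across, 50 mm tall, 100 mm from the mandrel axis; origin at the centre of its underside 30 mm above the bench, knob top 80 mm above the bench. At rest it lies on the side of the mandrel's -x axis, 0.35 rad round towards its -y
- ratchet (a joint): ratchet lever angle in rad, 0 at rest on its stop, growing clockwise from above (mandrel's -y side to its +y side); a click every 0.2244 rad (22.4 mm at the knob): third at 0.673, fourth at 0.898. A spring of about 6 N at the knob returns it if let go. A roller drops into a notch at each click: the push sinks to about 3 N just before a notch, jumps to about 10 N on leaving it
- marker: green marker pen, 16 mm thick, 120 mm long, a bystander to be left alone; origin at its underside
- pliers: small pliers, 140 mm long, a bystander to be left alone; origin at its underside
- tape: paper tape roll, 90 mm across, 24 mm tall, a bystander to be left alone; origin at its underside
- glue: white glue bottle, 36 mm across, 100 mm tall, a bystander to be left alone; origin at its underside
- driver: screwdriver, a bystander to be left alone; origin at its underside
- carton: cardboard box 90 x 60 x 30 mm, a bystander to be left alone; origin at its underside
- basket: yellow plastic bowl, 170 mm across, 70 mm tall, a bystander to be left alone; origin at its underside
There are look-alikes about, which are no part of the job. What is shaped like the mandrel but pink is not meant. Leave any green look-alike of the bangle alone.

How it is judged:
On the way, in this order (a step that is already met when the one before it is completed fails the run):
1. the jaw is open by more than 8 mm, the bangle still on the vise bed (value of joint vise_jaw above 0.008 m and horizontal distance between bangle and vise below 0.03 m and height (world z) of bangle below 0.03 m), for 0.2 s.
2. the bangle is lifted out of the vise, more than 30 mm above its bed (z of bangle in the frame of vise above 0.054 m), for 0.1 s.
3. the bangle lies flat on the mandrel seat, let go, with the lever still at rest (less than half a click) (horizontal distance between bangle and mandrel_seat below 0.006 m and z of bangle in the frame of mandrel_seat below 0.004 m and angle between bangle's own z axis and vertical below 0.08 rad and contact force between the fingers and bangle below 0.2 N and value of joint ratchet below 0.1122 rad and linear speed of bangle below 0.03 m/s), for 0.2 s.
At the end, for the whole second after the job is handed in: the gripper is holding the knob (contact force above 1 N) with the lever still at the third click, within 0.3 of a click; the bangle lies flat on the mandrel seat, not held by the fingers, within 6 mm of the axis and 4 mm of the seat's height (horizontal distance between bangle and mandrel_seat below 0.006 m and z of bangle in the frame of mandrel_seat below 0.004 m and angle between bangle's own z axis and vertical below 0.08 rad and contact force between the fingers and bangle below 0.2 N and value of joint ratchet between 0.605879 and 0.740518 rad and contact force between the fingers and knob above 1 N and velocity of joint ratchet between -0.1 and 0.1 rad/s); the arm keeps its last pose, push and grip.
It fails at once if the lever went on towards the fourth click (more than 3.6 clicks) (value of joint ratchet above 0.807838 rad).
It fails at once if another thing on the bench was pushed more than 30 mm (distance of any of marker, pliers, tape, glue, driver, carton, basket from where it was at the start of the episode above 0.03 m).
It also fails if it takes over 72 s, if anything falls off the work surface, if the arm or the gripper's body presses on something with over 40 N, if the wrist force passes 120 N, or if a joint passes its speed limit or range.

## Working session

There is one attempt and no reset: what is moved stays moved. The work goes in short steps, Python scripts to look and compute and a shell command to move; the robot and the scene stay as the last step left them, time stands still between calls to the robot, and variables do not carry over. Pictures are saved under pics/ and viewed, and the job is handed in when it is done.

```bash
ls; mkdir -p pics; python3 - <<'E'
from station import bot
import cv2
for n in("scene","top"):
    c=bot.read_camera(n); cv2.imwrite(f"pics/{n}0.png",c["frame"][:,:,::-1])
    print(n,c["intrinsics"],c["k1"],c["R"],c["t"])
print(bot.read_state())
E
```

```text
pics
scene [[377.1102197    0.         321.97426525]
 [  0.         377.1102197  195.90228572]
 [  0.           0.           1.        ]] 0.020925761173219388 [[-0.81838417  0.57453466  0.01254137]
 [ 0.32873202  0.48593292 -0.80981754]
 [-0.47136251 -0.6586191  -0.58654775]] [ 0.40035192 -0.06662437  1.27075218]
top [[380.31532183   0.         321.11626811]
 [  0.         380.31532183 204.81193192]
 [  0.           0.           1.        ]] 0.03110948634725847 [[ 2.31050865e-02 -9.99732810e-01 -6.80266603e-04]
 [-9.80686744e-01 -2.25327084e-02 -1.94282753e-01]
 [ 1.94215514e-01  5.15604824e-03 -9.80945334e-01]] [-0.03412958  0.46482059  1.28000306]
{'t': 0.1, 'joint_pos': array([ 1.54510406e+00,  3.59307570e-01,  1.11573706e-02, -3.10979500e-04,
       -1.22408961e+00, -2.88102636e-01]), 'joint_vel': array([-0.00128124, -0.00109303,  0.00491802,  0.00148022, -0.00120157,
        0.00084217]), 'joint_torque': array([-1.27491137e-03, -5.84166777e+01,  2.93752170e+01,  7.01548353e+00,
        1.01937188e-02, -5.53920711e-05]), 'position': array([0.20824103, 0.64162089, 0.22572391]), 'tool_rot': array([ 3.14012559e+00, -1.29872242e-04, -3.13900691e-01]), 'force': array([-0.30968257, -0.41809429, -0.56839527]), 'ft_torque': array([ 0.03049331,  0.00948694, -0.00924074]), 'gripper_width': 0.998811476990299}
```

View pics/scene0.png

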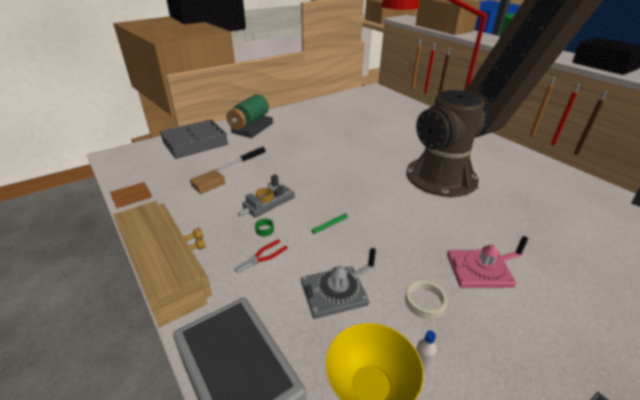

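View pics/top0.png

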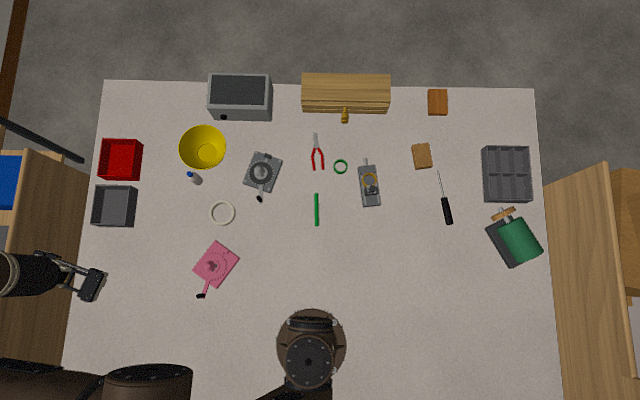

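Candidates:
- Mandrel: grey at top (262,172) or pink at top (215,265). I take the grey one, since pink is excluded.
- Bangle: brass in the vise at top (369,183) or the green ring at (340,166). I take the brass one in the vise.

Next I'll confirm both in an enlarged crop.

```bash
python3 - <<'E'
import cv2,numpy as np
a=cv2.imread("pics/top0.png");b=cv2.imread("pics/scene0.png")
r=lambda im,x,y,w,h:cv2.resize(im[y:y+h,x:x+w],(400,300),interpolation=cv2.INTER_CUBIC)
o=np.vstack([np.hstack([r(a,232,142,64,64*3//4+12) if 0 else r(a,225,145,80,60),r(a,330,155,80,60)]),np.hstack([r(b,295,240,100,75),r(b,225,165,80,60)])])
cv2.imwrite("pics/crop0.png",o)
E
```

```text
(no output)
```

View pics/crop0.png

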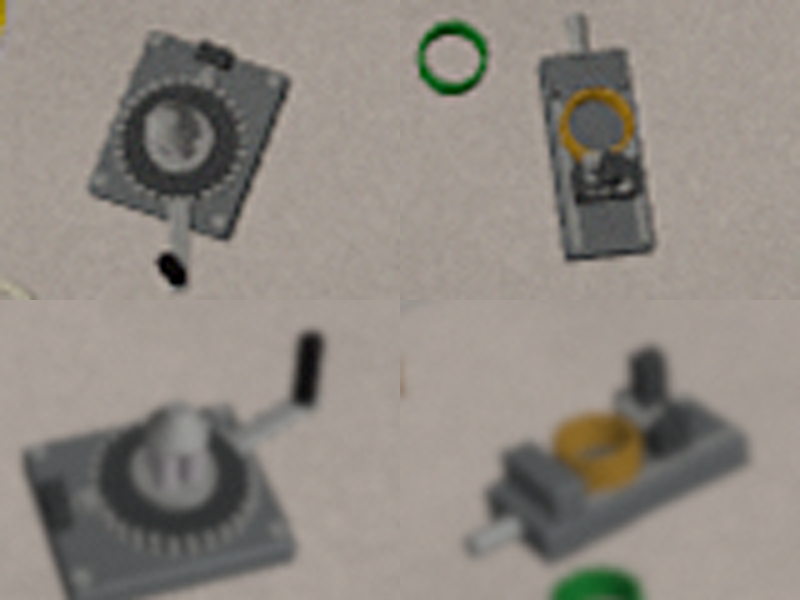

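```bash
cat > h.py <<'E'
import numpy as np,cv2
from station import bot
from scipy.optimize import least_squares
def cam(n):
    c=bot.read_camera(n);c["C"]=-c["R"].T@c["t"];return c
def dist(c): return np.array([c["k1"],0,0,0,0.])
def rays(c,px):
    u=cv2.undistortPoints(np.float64(px).reshape(-1,1,2),c["intrinsics"],dist(c)).reshape(-1,2)
    return np.c_[u,np.ones(len(u))]@c["R"]
def plane(c,px,z):
    d=rays(c,px);return (c["C"]+d*((z-c["C"][2])/d[:,2])[:,None])[:,:2]
def proj(c,X):
    return cv2.projectPoints(np.float64(X).reshape(-1,1,3),cv2.Rodrigues(c["R"])[0],c["t"],c["intrinsics"],dist(c))[0].reshape(-1,2)
def tri(cs,pxs):
    A=np.zeros((3,3));b=np.zeros(3)
    for c,p in zip(cs,pxs):
        d=rays(c,[p])[0];d/=np.linalg.norm(d);P=np.eye(3)-np.outer(d,d);A+=P;b+=P@c["C"]
    return np.linalg.solve(A,b)
def crop(c,x,y,w,h,s,name,pts=()):
    im=cv2.resize(c["frame"][y:y+h,x:x+w,::-1],None,fx=s,fy=s,interpolation=cv2.INTER_CUBIC)
    for p in pts: cv2.circle(im,(int((p[0]-x+.5)*s),int((p[1]-y+.5)*s)),2,(0,0,255),-1)
    cv2.imwrite(name,im)
def comp(m,x,y,w,h):
    k=np.zeros_like(m);k[y:y+h,x:x+w]=m[y:y+h,x:x+w];return k
E
python3 - <<'E'
from h import *
for n,bx,vb,mb in(("top",(350,165,40,40),(350,155,40,60),(235,145,55,65)),("scene",(240,175,50,40),(230,170,75,50),(295,240,90,80))):
    c=cam(n);print(n,c["C"])
    hsv=cv2.cvtColor(c["frame"],cv2.COLOR_RGB2HSV)
    br=comp(cv2.inRange(hsv,(12,120,60),(30,255,255)),*bx)
    p=cv2.findNonZero(br).reshape(-1,2); print("brass",len(p),p.min(0),p.max(0))
    bl=comp(cv2.inRange(hsv,(0,0,0),(180,255,45)),*mb)
    N,l,s,ce=cv2.connectedComponentsWithStats(bl)
    for i in range(1,N):
        if s[i,4]>8: print("black",s[i],ce[i])
    # dump hsv samples for vise and mandrel
    gr=comp(cv2.inRange(hsv,(85,15,50),(125,120,190)),*vb)
    p=cv2.findNonZero(gr); print("visegrey",None if p is None else (len(p),cv2.minAreaRect(p)))
    gr=comp(cv2.inRange(hsv,(85,15,50),(125,120,190)),*mb)
    p=cv2.findNonZero(gr); print("mandgrey",None if p is None else (len(p),cv2.minAreaRect(p)))
    pt=[(332,200),(340,240)] if n=="scene" else [(252,160),(358,170),(380,200),(300,200)]
    print([hsv[y,x].tolist() for x,y in pt])
E
```

```text
top [ 0.20803551 -0.03024655  1.34589644]
brass 72 [362 172] [376 186]
black [257 196   5   6  21] [259.04761905 198.42857143]
visegrey (66, ((368.5099792480469, 185.57000732421875), (39.4565544128418, 16.687719345092773), 81.8698959350586))
mandgrey (44, ((262.04998779296875, 172.35000610351562), (29.409177780151367, 32.8876838684082), 18.43494987487793))
[[60, 9, 87], [85, 20, 78], [16, 24, 117], [13, 30, 162]]
scene [0.94852817 0.63930058 0.68638229]
brass 180 [256 188] [273 202]
black [369 249   6  17  62] [371.30645161 257.06451613]
black [305 288   3   7  12] [306.16666667 290.75      ]
visegrey (10, ((264.8000183105469, 198.6000213623047), (10.733126640319824, 39.35479736328125), 63.43495178222656))
mandgrey (33, ((329.84613037109375, 297.2307434082031), (58.798221588134766, 29.953811645507812), 33.6900634765625))
[[14, 26, 164], [13, 25, 165]]
```

```bash
cat > meas.py <<'E'
from h import *
S=8
def up(c,x,y,w,h):
    return cv2.resize(c["frame"][y:y+h,x:x+w],None,fx=S,fy=S,interpolation=cv2.INTER_CUBIC)
def topx(p,x,y): return (np.float64(p)+.5)/S-.5+[x,y]
def big(m):
    cs,_=cv2.findContours(m,cv2.RETR_EXTERNAL,cv2.CHAIN_APPROX_NONE)
    return max(cs,key=cv2.contourArea)
def rect(c,box,z,vmax):
    x,y,w,h=box;v=cv2.cvtColor(cv2.medianBlur(up(c,*box),5),cv2.COLOR_RGB2HSV)[:,:,2]
    m=cv2.morphologyEx((v<vmax).astype(np.uint8),cv2.MORPH_OPEN,np.ones((61,61)))
    k=big(m).reshape(-1,2);W=plane(c,topx(k,x,y),z)
    r=cv2.minAreaRect(np.float32(W*1000));return r,cv2.boxPoints(r)
def bangle(c,box,z,rad):
    x,y,w,h=box;hsv=cv2.cvtColor(up(c,*box),cv2.COLOR_RGB2HSV)
    m=cv2.inRange(hsv,(11,95,60),(32,255,255));k=big(m).reshape(-1,2);W=plane(c,topx(k,x,y),z)
    away=W.mean(0)-c["C"][:2];away/=np.linalg.norm(away)
    ctr=W.mean(0)
    for _ in range(8):
        d=W-ctr;n=np.linalg.norm(d,axis=1);s=((d@away)>0.1*n)
        P=W[s];f=least_squares(lambda q:np.hypot(*(P-q[:2]).T)-rad,ctr,loss="soft_l1",f_scale=.001);ctr=f.x
    free=least_squares(lambda q:np.hypot(*(P-q[:2]).T)-q[2],[*ctr,rad],loss="soft_l1",f_scale=.001).x
    return ctr,free,np.abs(f.fun).mean()
E
python3 - <<'E'
from meas import *
T=cam("top");Q=cam("scene")
print("bangle",bangle(T,(350,160,40,40),.048,.026));print(bangle(Q,(240,175,50,40),.048,.026))
for v in(110,125,140):
    print("vise",rect(T,(345,150,50,65),.024,v)); print("mand",rect(T,(235,145,60,65),.02,v))
x,y,w,h=365,243,18,32
def knob(c,box):
    v=cv2.cvtColor(up(c,*box),cv2.COLOR_RGB2HSV)[:,:,2]
    k=big((v<70).astype(np.uint8));(cx,cy),(a,b),an=r=cv2.minAreaRect(k)
    print("knob",r[1],topx(cv2.boxPoints(r),*box[:2]).round(1).tolist());return topx([(cx,cy)],*box[:2])[0]
kt=knob(T,(248,188,24,20));kq=knob(Q,(358,240,26,34))
print(tri([T,Q],[kt,kq]))
E
```

```text
bangle (array([ 0.56034399, -0.18960688]), array([ 0.56184579, -0.19020674,  0.02480327]), np.float64(0.003868021655237362))
(array([ 0.56594085, -0.18588896]), array([ 0.5652322 , -0.18735757,  0.02462912]), np.float64(0.00047717810171188623))
vise (((497.93310546875, -200.40049743652344), (55.43759536743164, 42.19389724731445), 1.2983413934707642), array([[ 469.7434 , -179.93703],
       [ 470.69946, -222.1201 ],
       [ 526.1228 , -220.86397],
       [ 525.16675, -178.6809 ]], dtype=float32))
mand (((611.5741577148438, 145.219482421875), (29.696353912353516, 30.51418685913086), 1.3655558824539185), array([[596.36664, 160.1184 ],
       [597.0938 , 129.61287],
       [626.7817 , 130.32057],
       [626.0545 , 160.8261 ]], dtype=float32))
vise (((503.7600402832031, -193.9690399169922), (69.18737030029297, 60.32716751098633), 1.2930305004119873), array([[ 468.4945 , -164.59377],
       [ 469.85583, -224.90556],
       [ 539.0256 , -223.34431],
       [ 537.66425, -163.03252]], dtype=float32))
mand (((592.0598754882812, 189.75437927246094), (112.7714614868164, 124.63823699951172), 72
[... 218 characters left out ...]
4140625, 69.45417785644531), 7.797715663909912), array([[ 462.60703, -168.02638],
       [ 472.03024, -236.83833],
       [ 627.0924 , -215.60374],
       [ 617.6692 , -146.7918 ]], dtype=float32))
mand (((587.9297485351562, 191.6905059814453), (115.42018127441406, 143.67152404785156), 71.76890563964844), array([[501.64532, 159.35117],
       [638.1049 , 114.40347],
       [674.2142 , 224.02985],
       [537.7546 , 268.97754]], dtype=float32))
knob (58.287872314453125, 32.92376708984375) [[255.3, 196.9], [258.5, 194.4], [263.0, 200.1], [259.8, 202.6]]
knob (42.4427375793457, 141.4134521484375) [[367.6, 265.3], [369.9, 247.8], [375.1, 248.5], [372.8, 266.0]]
[0.4821749  0.19197323 0.05151002]
```

```bash
cat > ov.py <<'E'
from meas import *
def circ(c,xy,z,r,n=60):
    a=np.linspace(0,2*np.pi,n);return proj(c,np.c_[xy[0]+r*np.cos(a),xy[1]+r*np.sin(a),np.full(n,z)])
E
python3 - <<'E'
from ov import *
T=cam("top");Q=cam("scene")
b=(0.5645,-.187);m=(.582,.195)
def pts(c): return np.vstack([circ(c,b,.048,.026),circ(c,b,.048,.021,40),circ(c,m,.03,.048),circ(c,m,.036,.024),circ(c,m,.084,.001,3)])
crop(T,350,160,40,40,10,"pics/a1.png",pts(T));crop(T,240,150,44,44,9,"pics/a2.png",pts(T))
crop(Q,240,175,50,40,9,"pics/a3.png",pts(Q));crop(Q,300,260,70,60,6,"pics/a4.png",pts(Q))
I=[cv2.resize(cv2.imread(f"pics/a{i}.png"),(400,300)) for i in(1,2,3,4)]
cv2.imwrite("pics/ov1.png",np.vstack([np.hstack(I[:2]),np.hstack(I[2:])]))
E
```

```text
(no output)
```

View pics/ov1.png

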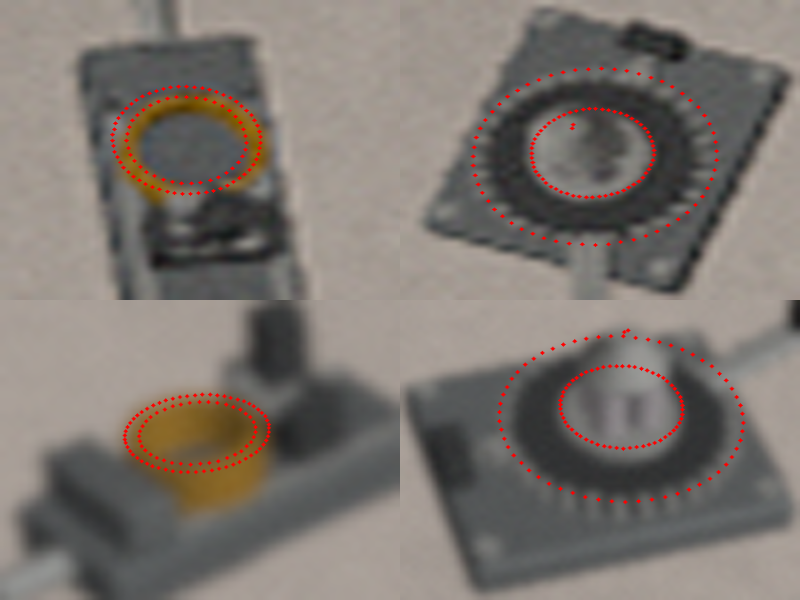

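The crops confirm it: grey mandrel with its black knob (top 262,172; knob 259,198) and brass bangle in the vise (369,183). The two views put the bangle near (0.563,-0.188), with the vise yawed about 7.8°. The mandrel is at (0.582,0.195), yaw about -18°. Next I move over the jaw handle.

```bash
cat >> h.py <<'E'
def go(x,y,z,yawdeg):
    s=bot.read_state();p=s["position"];ps=s["tool_rot"][2]
    d=np.array([x,y,z])-p;c,n=np.cos(ps),np.sin(ps)
    dy=(np.degrees(ps)-yawdeg+180)%360-180
    print("t",round(s["t"],2),"pos",p.round(4),"rpy",np.degrees(s["tool_rot"]).round(2),"F",s["force"].round(1),"w",round(s["gripper_width"]*87.6,1))
    print("tool cm",(100*np.array([d[0]*c+d[1]*n,d[0]*n-d[1]*c,-d[2]])).round(2),"az",round(dy,2))
E
python3 -m inch '[[3.1,3.9,0,0,0,-5.2,5],[2.8,4.2,0,0,0,-5.2,5],[2.4,4.4,0,0,0,-5.2,5],[2,4.6,0,0,0,-5.2,5],[1.5,4.7,0,0,0,-5,5]]' 20; python3 -c "
from h import *
go(.525,-.193,.2,7.8)"
```

```text
t: 0.9
position: [0.2975, 0.4092, 0.2236]
tool_rot: [3.139, 0.0, 0.158]
force: [0.4, 0.2, 0.7]
gripper_width: 0.611
t 0.9 pos [0.2975 0.4092 0.2236] rpy [179.84   0.     9.05] F [0.4 0.2 0.7] w 53.5
tool cm [12.99 63.05  2.36] az 1.25
```

```bash
python3 -m inch '[[1,4.9,0,0,0,0.3,5],[1,4.9,0,0,0,0.3,5],[1,4.9,0,0,0,0.3,5],[1,4.9,0.4,0,0,0.3,5],[1,4.9,0.4,0,0,0,5]]'
python3 -m inch '[[1,4.9,0.4,0,0,0,5],[1,4.9,0.4,0,0,0,5],[1,4.9,0.4,0,0,0,5],[1,4.9,0.4,0,0,0,5],[1,4.9,0,0,0,0,5]]'; python3 -c "
from h import *
go(.525,-.193,.2,7.8)"
```

```text
t: 1.4
position: [0.3822, 0.1744, 0.2182]
tool_rot: [-3.14, -0.004, 0.143]
force: [1.5, 0.2, 0.3]
gripper_width: 0.569
t: 1.9
position: [0.4651, -0.0613, 0.2045]
tool_rot: [-3.137, -0.012, 0.146]
force: [1.8, 1.5, 0.4]
gripper_width: 0.571
t 1.9 pos [ 0.4651 -0.0613  0.2045] rpy [-179.72   -0.7     8.35] F [1.8 1.5 0.4] w 50.0
tool cm [ 4.01 13.9   0.45] az 0.55
```

```bash
python3 -m inch '[[1.3,4.6,0.2,0,0,0.5,5],[1.3,4.6,0.2,0,0,0,5],[1.3,4.4,0,0,0.3,0,5],[0,0,0,0,0,0,5]]'; python3 - <<'E'
from ov import *
go(.525,-.193,.12,7.8)
T=cam("top");Q=cam("scene")
crop(T,330,140,80,80,5,"pics/a1.png");crop(Q,220,140,100,80,5,"pics/a3.png")
I=[cv2.resize(cv2.imread(f"pics/a{i}.png"),(400,400)) for i in(1,3)]
cv2.imwrite("pics/v2.png",np.hstack(I))
E
```

```text
t: 2.3
position: [0.5253, -0.2018, 0.2006]
tool_rot: [-3.138, -0.02, 0.132]
force: [-0.4, 0.9, -1.9]
gripper_width: 0.574
t 2.3 pos [ 0.5253 -0.2018  0.2006] rpy [-179.77   -1.13    7.55] F [-0.4  0.9 -1.9] w 50.3
tool cm [ 0.09 -0.88  8.06] az -0.25
```

View pics/v2.png

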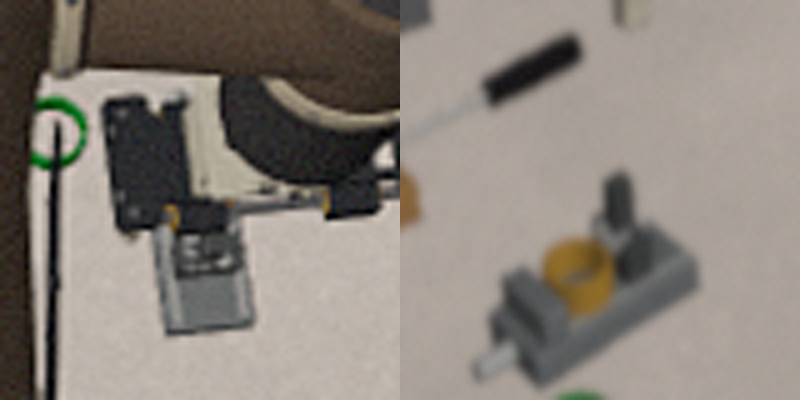

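Top view: the fingers straddle the handle's area, with the jaw at crop (205,250). The scene view shows the vise and handle unobstructed. I'll correct the y offset and tilt, then descend.

```bash
python3 -m inch '[[0,-0.9,2,0,-1.1,-0.3,5],[0,0,3,0,0,0,5],[0,0,3,0,0,0,5],[0,0,0,0,0,0,5]]'; python3 - <<'E'
from ov import *
go(.525,-.193,.062,7.8)
T=cam("top");Q=cam("scene")
crop(Q,225,155,80,60,10,"pics/v3.png")
E
```

```text
t: 2.8
position: [0.5221, -0.1843, 0.1194]
tool_rot: [-3.136, -0.002, 0.143]
force: [-0.4, -0.6, 0.2]
gripper_width: 0.571
t 2.8 pos [ 0.5221 -0.1843  0.1194] rpy [-1.797e+02 -1.200e-01  8.180e+00] F [-0.4 -0.6  0.2] w 50.0
tool cm [0.16 0.9  5.74] az 0.38
```

View pics/v3.png

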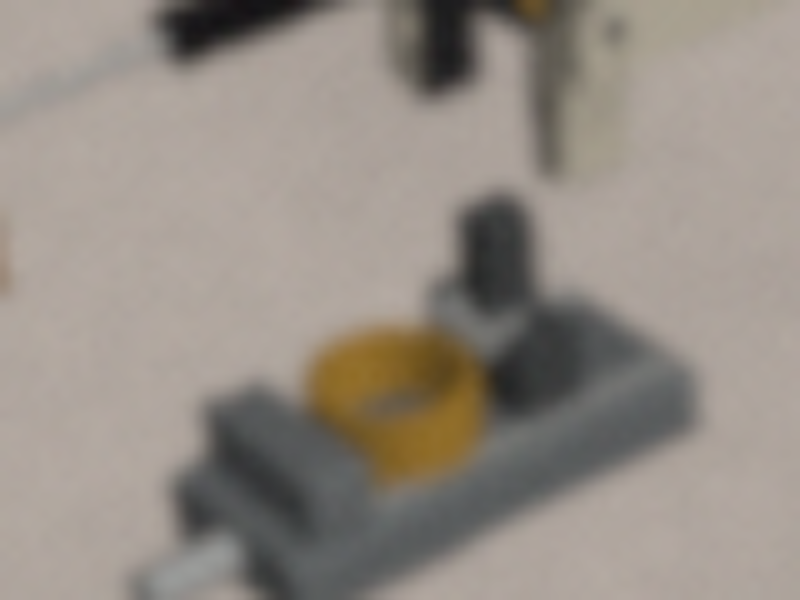

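Scene view: both finger tips are above the handle (handle top at crop 497,205) and the bangle is still under the lip. Straightening the position and going down.

```bash
python3 -m inch '[[0.15,0.9,0,0,0,0.4,5],[0,0,0,0,0,0,5]]';python3 -m inch '[[0,0,2,0,0,0,5],[0,0,0,0,0,0,5]]'; python3 -c "
from h import *
go(.525,-.193,.062,7.8)"
```

```text
t: 3.1
position: [0.5298, -0.1935, 0.1267]
tool_rot: [-3.14, -0.012, 0.139]
force: [0.2, -0.7, 0.7]
gripper_width: 0.57
t: 3.3
position: [0.5319, -0.1939, 0.1094]
tool_rot: [-3.141, -0.017, 0.139]
force: [-1.5, -0.0, -0.0]
gripper_width: 0.571
t 3.3 pos [ 0.5319 -0.1939  0.1094] rpy [-179.97   -0.98    7.94] F [-1.5 -0.  -0. ] w 50.0
tool cm [-0.67 -0.18  4.74] az 0.14
```

```bash
python3 -m inch '[[-0.6,-0.1,2,0,-0.9,0,5],[0,0,0,0,0,0,5],[0,0,0,0,0,0,5]]'; python3 -c "
from h import *
go(.525,-.193,.062,7.8)"
python3 -m inch '[[0,0,0,0,0,0,5],[0,0,0,0,0,0,5]]'
```

```text
t: 3.6
position: [0.5288, -0.1946, 0.0935]
tool_rot: [3.14, -0.007, 0.139]
force: [-0.1, -0.3, -0.3]
gripper_width: 0.569
t 3.6 pos [ 0.5288 -0.1946  0.0935] rpy [179.92  -0.38   7.95] F [-0.1 -0.3 -0.3] w 49.9
tool cm [-0.35 -0.21  3.15] az 0.15
t: 3.8
position: [0.5302, -0.1949, 0.096]
tool_rot: [3.139, -0.01, 0.139]
force: [-0.3, -0.9, 0.6]
gripper_width: 0.571
```

```bash
python3 -m inch '[[-0.5,-0.2,2,0,-0.5,0,5],[-0.1,0,1.5,0,0,0,5]]'; python3 -c "
from h import *
go(.525,-.193,.062,7.8)
Q=cam('scene');crop(Q,225,155,80,60,10,'pics/v4.png');go(.525,-.193,.062,7.8)"
```

```text
t: 4.0
position: [0.5272, -0.1941, 0.0642]
tool_rot: [3.137, -0.009, 0.139]
force: [-1.2, -1.2, 0.5]
gripper_width: 0.571
t 4.0 pos [ 0.5272 -0.1941  0.0642] rpy [179.76  -0.5    7.99] F [-1.2 -1.2  0.5] w 50.1
tool cm [-0.21 -0.14  0.22] az 0.19
t 4.05 pos [ 0.5264 -0.194   0.0623] rpy [179.8   -0.38   7.97] F [-0.8  0.3 -2.4] w 49.9
tool cm [-0.12 -0.12  0.03] az 0.17
```

View pics/v4.png

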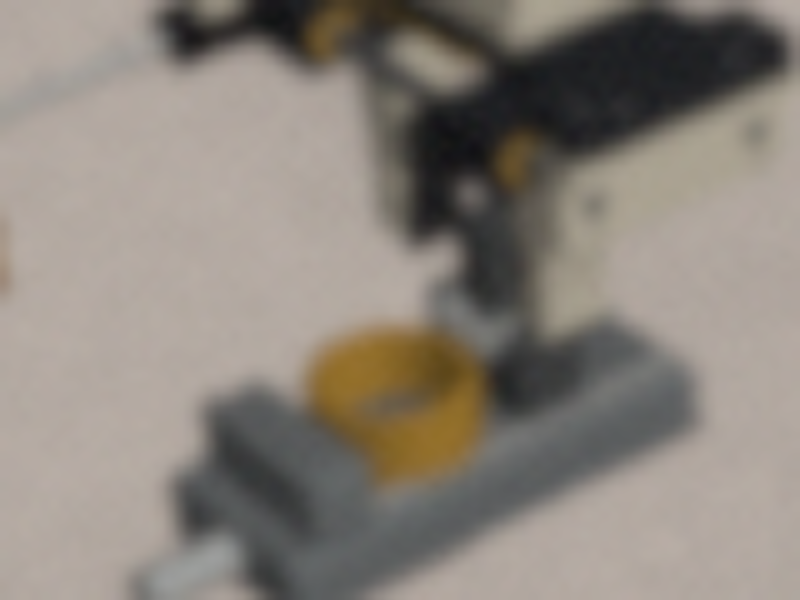

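The fingers straddle the handle (crop 490,250). Closing.

```bash
python3 -m inch '[[-0.1,0,0.1,0,0,0,1],[-0.1,0,0.1,0,0,0,1],[-0.05,0,0.1,0,0,0,1],[-0.05,0,0.1,0,0,0,1],[-0.05,0,0.1,0,0,0,1]]' 30; python3 -c "
from h import *
go(.525,-.193,.062,7.8)"
```

```text
t: 4.55
position: [0.5248, -0.1958, 0.0601]
tool_rot: [3.136, -0.01, 0.14]
force: [2.8, -24.0, -4.3]
gripper_width: 0.179
t 4.55 pos [ 0.5248 -0.1958  0.0601] rpy [179.66  -0.58   8.04] F [  2.8 -24.   -4.3] w 15.7
tool cm [ 0.06 -0.27 -0.19] az 0.24
```

```bash
python3 -m inch '[[0,0,0,0,0,0,1],[-0.8,0,0.1,0,0,0,1],[-0.8,0,0.1,0,0,0,1],[-0.8,0,0.1,0,0,0,1],[-0.8,0,0.1,0,0,0,1]]' 30; python3 -c "
from h import *
go(.525,-.193,.062,7.8)"
```

```text
t: 5.05
position: [0.5022, -0.1994, 0.06]
tool_rot: [3.133, -0.028, 0.143]
force: [4.6, 3.3, 5.6]
gripper_width: 0.181
t 5.05 pos [ 0.5022 -0.1994  0.06  ] rpy [179.49  -1.62   8.2 ] F [4.6 3.3 5.6] w 15.8
tool cm [ 2.35 -0.3  -0.2 ] az 0.4
```

```bash
python3 -m inch '[[0,0,0.1,0,0,0,6],[0,0,0.1,0,0,0,6],[0,0,0.1,0,0,0,8],[0,0,-3,0,-1.4,0,8.7],[0,0,-4,0,0,0,8.7]]'; python3 - <<'E'
from ov import *
go(.562,-.1905,.1,7.8)
Q=cam('scene');crop(Q,225,155,80,60,10,'pics/v5.png');go(.562,-.1905,.1,7.8)
print(bangle(Q,(240,175,50,40),.048,.026))
E
```

```text
t: 5.55
position: [0.4951, -0.1986, 0.1225]
tool_rot: [3.136, 0.012, 0.141]
force: [0.9, 0.8, 0.1]
gripper_width: 0.575
t 5.55 pos [ 0.4951 -0.1986  0.1225] rpy [179.7    0.66   8.08] F [0.9 0.8 0.1] w 50.4
tool cm [6.74 0.14 2.25] az 0.28
t 5.6 pos [ 0.4985 -0.1994  0.1297] rpy [1.7951e+02 1.3000e-01 8.1600e+00] F [ 2.1 -0.3  5.8] w 54.2
tool cm [6.41 0.02 2.97] az 0.36
(array([ 0.56709915, -0.18583089]), array([ 0.56575348, -0.18811383,  0.02382312]), np.float64(0.0007541748589626121))
```

View pics/v5.png

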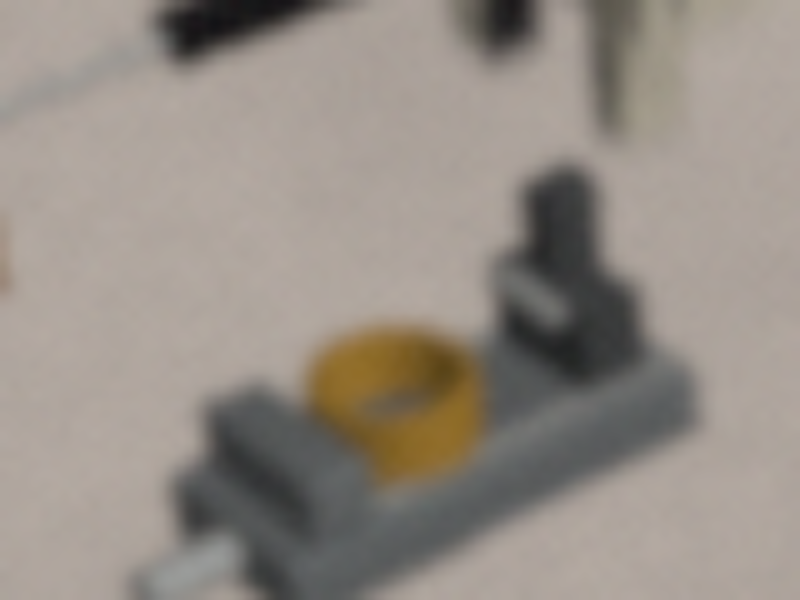

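The jaw is well open (handle now at crop 560,200) and the bangle at (400,390) is clear of the lip. Moving over the bangle.

```bash
python3 -m inch '[[3.2,0,0.4,0,0,0.3,8.7],[3,0,0.4,0,0,0,8.7],[0,0,0,0,0,0,8.7],[0,0,0,0,0,0,8.7]]'; python3 - <<'E'
from ov import *
go(.563,-.190,.03,7.8)
Q=cam('scene');crop(Q,225,155,80,60,10,'pics/v6.png');go(.563,-.190,.03,7.8)
E
```

```text
t: 6.0
position: [0.5624, -0.1909, 0.1233]
tool_rot: [3.133, -0.001, 0.136]
force: [-0.8, -0.9, -0.8]
gripper_width: 0.967
t 6.0 pos [ 0.5624 -0.1909  0.1233] rpy [ 1.7948e+02 -5.0000e-02  7.8000e+00] F [-0.8 -0.9 -0.8] w 84.7
tool cm [ 0.07 -0.08  9.33] az 0.0
t 6.05 pos [ 0.5622 -0.191   0.1232] rpy [ 1.7948e+02 -5.0000e-02  7.8100e+00] F [0.2 0.5 0.4] w 85.8
tool cm [ 0.09 -0.09  9.32] az 0.01
```

View pics/v6.png

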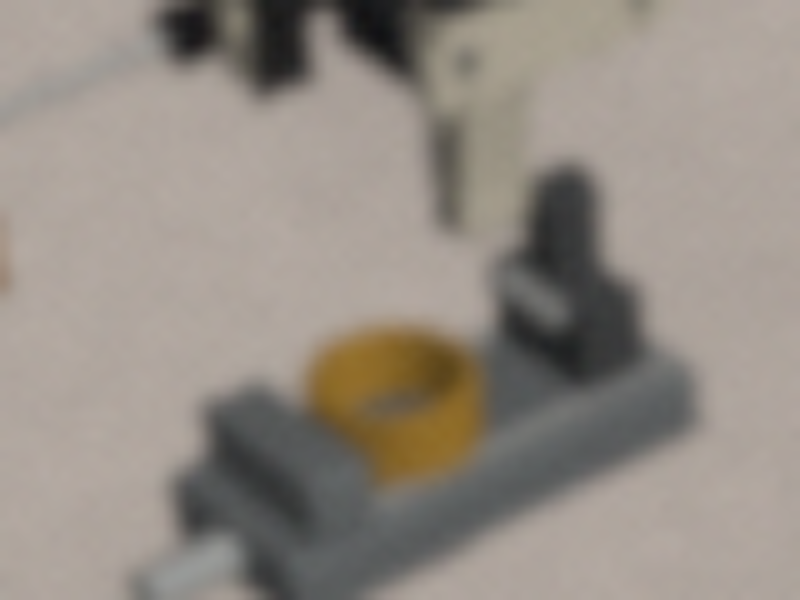

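The fingers are centred above the bangle (crop 400,390). Descending, and I'll check before the last part.

```bash
python3 -m inch '[[0,0,2,0.5,0,0,8.7],[0,0,2,0,0,0,8.7],[0,0,1.5,0,0,0,8.7],[0,0,0.2,0,0,0,8.7]]'; python3 -c "
from h import *
go(.563,-.190,.031,7.8)"
```

```text
t: 6.45
position: [0.5594, -0.1917, 0.0646]
tool_rot: [-3.141, -0.0, 0.135]
force: [-0.2, -0.6, 0.2]
gripper_width: 0.994
t 6.45 pos [ 0.5594 -0.1917  0.0646] rpy [-1.7999e+02 -1.0000e-02  7.7500e+00] F [-0.2 -0.6  0.2] w 87.1
tool cm [ 0.38 -0.12  3.36] az -0.05
```

```bash
python3 -m inch '[[0.35,-0.1,1.5,0,0,0,8.7],[0.1,0,1.3,0,0,0,8.7],[0,0,0.3,0,0,0,8.7]]'; python3 -c "
from h import *
go(.563,-.190,.031,7.8)
Q=cam('scene');crop(Q,225,155,80,60,10,'pics/v7.png');go(.563,-.190,.031,7.8)"
```

```text
t: 6.75
position: [0.563, -0.1906, 0.0339]
tool_rot: [3.141, -0.001, 0.135]
force: [-0.6, 0.4, 0.7]
gripper_width: 0.993
t 6.75 pos [ 0.563  -0.1906  0.0339] rpy [ 1.7999e+02 -4.0000e-02  7.7400e+00] F [-0.6  0.4  0.7] w 87.0
tool cm [ 0.01 -0.06  0.29] az -0.06
t 6.8 pos [ 0.563  -0.1906  0.034 ] rpy [ 1.7999e+02 -3.0000e-02  7.7400e+00] F [-1.2 -0.9  0.2] w 87.1
tool cm [ 0.01 -0.06  0.3 ] az -0.06
```

View pics/v7.png

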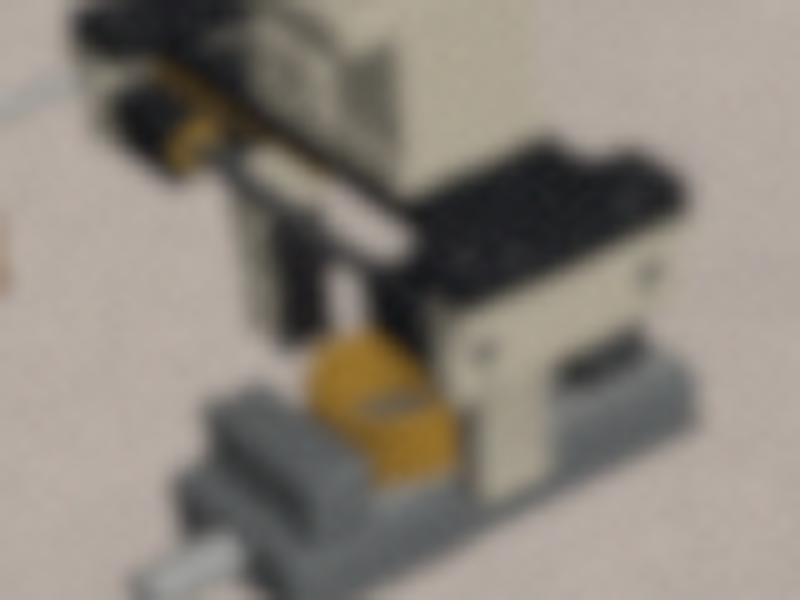

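The bangle (crop 385,410) sits between the two fingers. Closing.

```bash
python3 -m inch '[[0,0,0.2,0,0,0,4.5],[0,0,0.1,0,0,0,4.5],[0,0,0,0,0,0,4.5],[0,0,0,0,0,0,4.5],[0,0,0,0,0,0,4.5]]' 25; python3 -c "
from h import *
go(.563,-.190,.031,7.8)"
```

```text
t: 7.3
position: [0.5641, -0.1909, 0.0332]
tool_rot: [3.14, -0.004, 0.135]
force: [0.7, -1.0, -0.2]
gripper_width: 0.601
t 7.3 pos [ 0.5641 -0.1909  0.0332] rpy [179.94  -0.21   7.76] F [ 0.7 -1.  -0.2] w 52.7
tool cm [-0.1  -0.11  0.22] az -0.04
```

```bash
python3 -m inch '[[0,0,0,0,0,0,4.5],[0,0,-1,0,0,0,4.5],[0,0,-2,0,0,0,4.5],[0,0,-2.5,0,0,0,4.5],[0,0,-2.5,0,0,0,4.5]]' 25; python3 -c "
from h import *
go(.582,.195,.14,7.8)
Q=cam('scene');crop(Q,215,125,100,75,8,'pics/v8.png');go(.582,.195,.14,7.8)"
```

```text
t: 7.8
position: [0.5609, -0.1906, 0.1136]
tool_rot: [-3.141, 0.004, 0.135]
force: [0.6, -0.8, -0.9]
gripper_width: 0.586
t 7.8 pos [ 0.5609 -0.1906  0.1136] rpy [-179.96    0.24    7.73] F [ 0.6 -0.8 -0.9] w 51.4
tool cm [  7.28 -37.93  -2.64] az -0.07
t 7.85 pos [ 0.5634 -0.1912  0.1184] rpy [ 1.7991e+02 -1.1000e-01  7.7900e+00] F [2.4 0.4 3.2] w 51.3
tool cm [  7.07 -38.01  -2.16] az -0.01
```

View pics/v8.png

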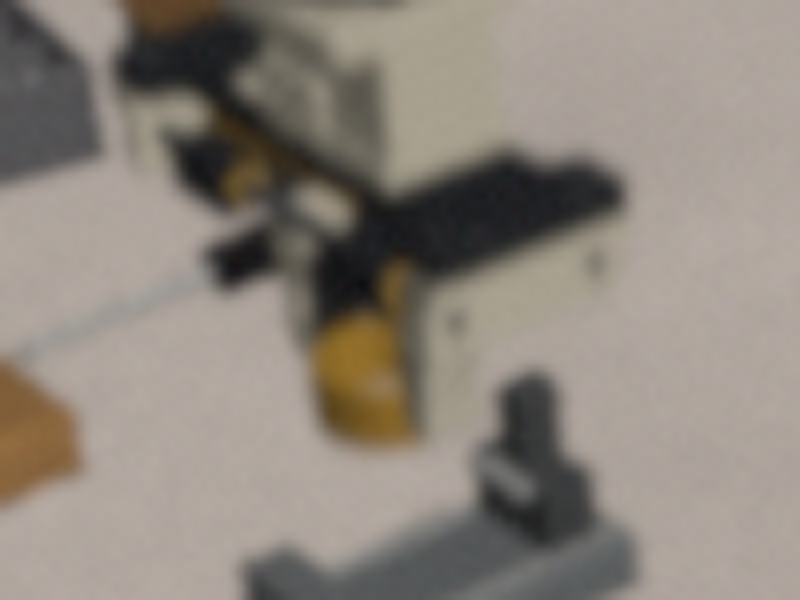

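The bangle is held between the fingers (crop 370,380), hanging about 9 mm below the tips. Carrying it to the mandrel.

```bash
python3 -m inch '[[0.6,-3,-1.5,0,0,0,4.5],[0.9,-4.2,-1,0,0,0,4.5],[0.9,-4.5,-0.5,0,0,0,4.5],[0.9,-4.5,0,0,0,0,4.5],[0.9,-4.5,0,0,0,0,4.5]]' ;python3 -m inch '[[0.9,-4.5,0,0,0,0,4.5],[0.9,-4.5,0,0,0,0,4.5],[0.8,-4,0,0,0,0,4.5],[0.2,-2,0,0,0,0,4.5],[0,0,0,0,0,0,4.5]]'; python3 -c "
from h import *
go(.582,.195,.14,7.8)"
```

```text
t: 8.35
position: [0.5787, 0.0212, 0.1557]
tool_rot: [3.14, -0.01, 0.127]
force: [0.8, -0.3, 0.3]
gripper_width: 0.591
t: 8.85
position: [0.5873, 0.1859, 0.16]
tool_rot: [-3.141, -0.015, 0.133]
force: [-0.1, -0.4, -1.1]
gripper_width: 0.588
t 8.85 pos [0.5873 0.1859 0.16  ] rpy [-179.98   -0.85    7.61] F [-0.1 -0.4 -1.1] w 51.5
tool cm [-0.41 -0.97  2.  ] az -0.19
```

```bash
python3 -m inch '[[-0.4,-0.9,0,0,-0.8,-0.2,4.5],[0,0,0,0,0,0,4.5]]'; python3 - <<'E'
from ov import *
go(.582,.195,.14,7.8)
for n,box in(("top",(238,148,50,50)),("scene",(298,255,74,65))):
    c=cam(n)
    if n=="scene": live=c["frame"].copy()
    c["frame"]=np.ascontiguousarray(cv2.imread(f"pics/{n}0.png")[:,:,::-1])
    x,y,w,h=box;g=cv2.cvtColor(up(c,*box),cv2.COLOR_RGB2GRAY)
    for th in(62,70,78):
        m=((g<th)*255).astype(np.uint8);k=big(m);W=plane(c,topx(k.reshape(-1,2),x,y),.03)
        # keep outer edge points by hull
        H=plane(c,topx(cv2.convexHull(k).reshape(-1,2),x,y),.03)
        f=least_squares(lambda q:np.hypot(*(W-q[:2]).T)-q[2],[.582,.195,.042],loss="soft_l1",f_scale=.0008).x
        S_=np.hypot(*(W-f[:2]).T)>.033;W2=W[S_]
        f=least_squares(lambda q:np.hypot(*(W2-q[:2]).T)-q[2],f,loss="soft_l1",f_scale=.0008)
        print(n,th,len(k),f.x.round(4),np.abs(f.fun).mean().round(5))
    # seat/cone light blob centroid
crop({"frame":live},290,200,100,75,8,"pics/v9.png")
E
```

```text
t: 9.05
position: [0.5814, 0.1948, 0.1605]
tool_rot: [-3.141, 0.0, 0.137]
force: [0.0, 0.4, -1.6]
gripper_width: 0.589
t 9.05 pos [0.5814 0.1948 0.1605] rpy [-1.7998e+02  1.0000e-02  7.8800e+00] F [ 0.   0.4 -1.6] w 51.6
tool cm [ 0.06 -0.01  2.05] az 0.08
top 62 563 [0.5809 0.1964 0.0402] 0.0007
top 70 582 [0.5809 0.1962 0.0411] 0.00074
top 78 604 [0.581  0.1961 0.0418] 0.00085
scene 62 1009 [0.585  0.1974 0.0396] 0.00065
scene 70 1045 [0.5852 0.1975 0.0408] 0.00077
scene 78 1216 [0.5856 0.1978 0.042 ] 0.00137
```

View pics/v9.png

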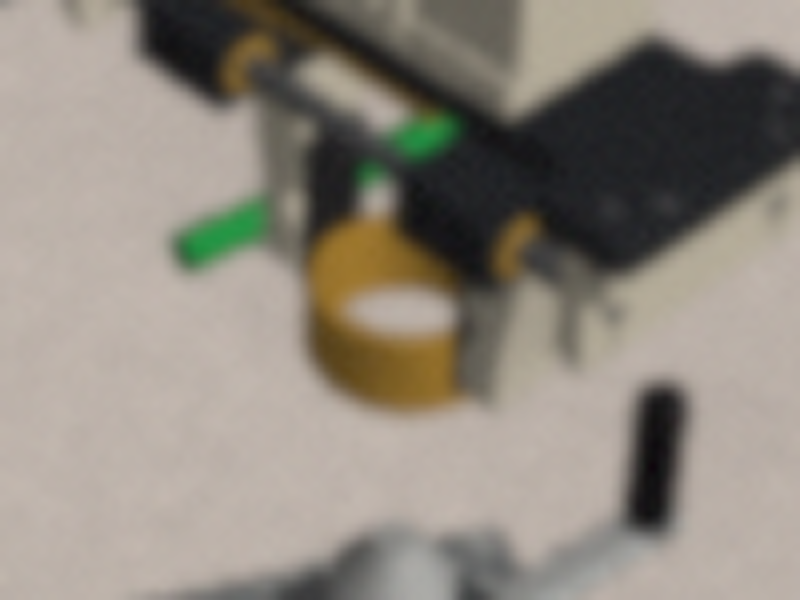

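The bangle hangs straight above the mandrel cone in the scene view (bangle crop 390,320; cone top 395,550). I'll compare the bangle and the mandrel in the same camera, so the calibration bias cancels.

```bash
python3 - <<'E'
from ov import *
c=cam("scene");box=(322,222,34,36);x,y,w,h=box
p=bot.read_state()["position"];print(p)
hsv=cv2.cvtColor(up(c,*box),cv2.COLOR_RGB2HSV)
m=cv2.inRange(hsv,(11,95,60),(32,255,255));k=big(m).reshape(-1,2)
for zb in(p[2]-.009,):
  W=plane(c,topx(k,x,y),zb)
  tw=c["C"][:2]-p[:2];tw/=np.linalg.norm(tw)
  ctr=p[:2].copy()
  for _ in range(10):
    d=W-ctr;n=np.linalg.norm(d,axis=1);P=W[((d@tw)/n>.55)&(n<.035)]
    if len(P)<10: print("few");break
    f=least_squares(lambda q:np.hypot(*(P-q[:2]).T)-.0255,ctr,loss="soft_l1",f_scale=.001);ctr=f.x
  print("bottom near",zb,ctr,len(P),np.abs(f.fun).mean())
pts=np.vstack([circ(c,p[:2],p[2]-.009,.026),circ(c,p[:2],p[2]+.015,.026),circ(c,p[:2],p[2]+.015,.021)])
crop(c,318,215,48,48,12,"pics/v10.png",pts)
E
```

```text
[0.58171851 0.19363777 0.160445  ]
bottom near 0.151444995865636 [0.58075482 0.19161218] 171 0.0015635185242802838
```

View pics/v10.png

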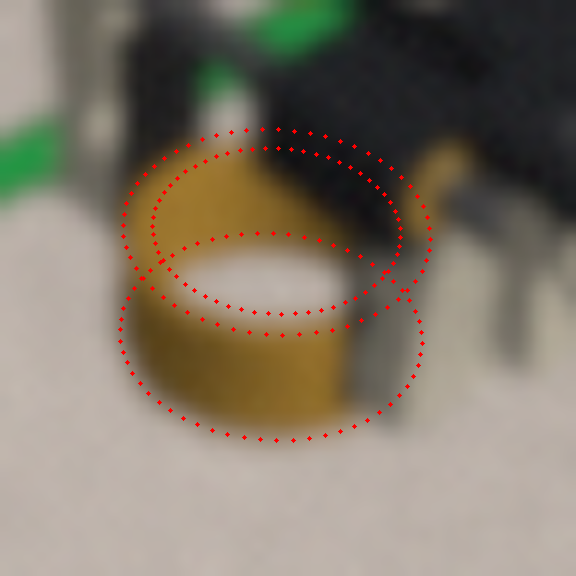

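The predicted ring at the TCP matches the held bangle to within about 2 mm (left edge 132 vs 122, bottom 432 vs 440 in a 12x crop). I'll target (0.583,0.1965) and descend slowly, watching lateral force.

```bash
python3 -m inch '[[0.2,-0.25,2,0,0,0,4.5],[0,0,2,0,0,0,4.5],[0,0,0.8,0,0,0,4.5],[0,0,0,0,0,0,4.5]]'; python3 -c "
from h import *
go(.583,.1965,.085,7.8)"
```

```text
t: 9.6
position: [0.5845, 0.1933, 0.1126]
tool_rot: [-3.141, -0.003, 0.132]
force: [0.3, -0.2, -0.9]
gripper_width: 0.594
t 9.6 pos [0.5845 0.1933 0.1126] rpy [-1.7995e+02 -1.5000e-01  7.5600e+00] F [ 0.3 -0.2 -0.9] w 52.1
tool cm [-0.11 -0.33  2.76] az -0.24
```

```bash
python3 -m inch '[[-0.1,-0.35,0.5,0,0,-0.2,4.5],[0,0,0,0,0,0,4.5]]'; python3 - <<'E'
from ov import *
go(.583,.1965,.085,7.8)
c=cam("scene");p=bot.read_state()["position"];print(p)
crop(c,302,225,72,72,8,"pics/v11.png",np.vstack([circ(c,(.583,.1965),.036,.024),circ(c,(.583,.1965),.084,.001,3)]))
E
```

```text
t: 9.8
position: [0.5836, 0.1963, 0.1084]
tool_rot: [-3.141, -0.003, 0.135]
force: [0.6, 0.4, -1.0]
gripper_width: 0.59
t 9.8 pos [0.5836 0.1963 0.1084] rpy [-179.94   -0.2     7.72] F [ 0.6  0.4 -1. ] w 51.7
tool cm [-0.05 -0.03  2.34] az -0.08
[0.58403681 0.19640147 0.10898708]
```

View pics/v11.png

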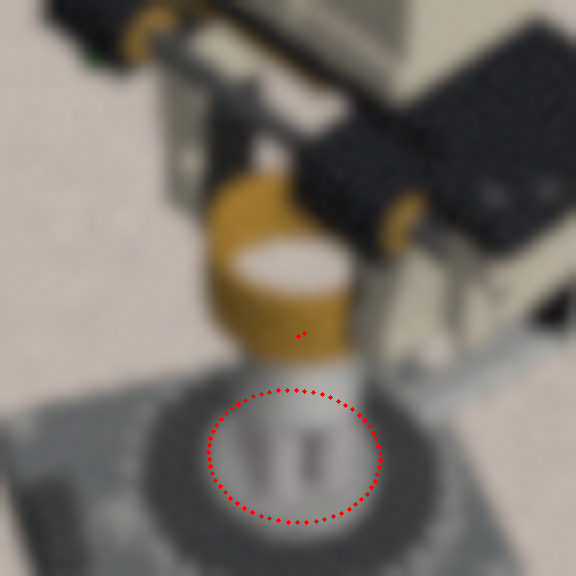

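The bangle is above the cone, with the hole at crop (293,267) and mandrel sides at 243–365, so alignment is within a few mm. Descending in small steps.

```bash
python3 -m inch '[[0,0,1,0,0,0,4.5],[0,0,1,0,0,0,4.5],[0,0,0.3,0,0,0,4.5]]'; python3 -c "
from h import *
go(.583,.1965,.045,7.8)"
```

```text
t: 10.15
position: [0.585, 0.1972, 0.0861]
tool_rot: [-3.139, -0.007, 0.135]
force: [-0.3, 0.1, -0.3]
gripper_width: 0.591
t 10.15 pos [0.585  0.1972 0.0861] rpy [-179.85   -0.43    7.76] F [-0.3  0.1 -0.3] w 51.8
tool cm [-0.21  0.04  4.11] az -0.04
```

```bash
python3 -m inch '[[-0.15,0,1,0,-0.4,0,4.5],[0,0,0.8,0,0,0,4.5],[0,0,0,0,0,0,4.5]]'; python3 -c "
from h import *
go(.583,.1965,.045,7.8)"
```

```text
t: 10.45
position: [0.5829, 0.1967, 0.0653]
tool_rot: [-3.14, 0.002, 0.135]
force: [0.4, 0.2, -0.8]
gripper_width: 0.593
t 10.45 pos [0.5829 0.1967 0.0653] rpy [-1.7989e+02  1.0000e-01  7.7500e+00] F [ 0.4  0.2 -0.8] w 51.9
tool cm [0.01 0.02 2.03] az -0.05
```

```bash
python3 -m inch '[[0,0,1,0,0,0,4.5],[0,0,0.5,0,0,0,4.5],[0,0,0,0,0,0,4.5]]'; python3 -c "
from h import *
go(.583,.1965,.045,7.8)"
```

```text
t: 10.75
position: [0.583, 0.1968, 0.0487]
tool_rot: [-3.14, 0.002, 0.135]
force: [-0.6, -1.2, -0.9]
gripper_width: 0.593
t 10.75 pos [0.583  0.1968 0.0487] rpy [-1.7991e+02  1.1000e-01  7.7600e+00] F [-0.6 -1.2 -0.9] w 51.9
tool cm [0.   0.03 0.37] az -0.04
```

```bash
python3 -m inch '[[0,0,0.25,0,0,0,4.5],[0,0,0.15,0,0,0,4.5]]'; python3 -m inch '[[0,0,0.15,0,0,0,4.5],[0,0,0.1,0,0,0,4.5]]'
```

```text
t: 10.95
position: [0.583, 0.1968, 0.045]
tool_rot: [-3.14, 0.002, 0.136]
force: [-6.0, 0.2, 12.4]
gripper_width: 0.591
t: 11.15
position: [0.583, 0.1968, 0.0451]
tool_rot: [-3.14, 0.001, 0.137]
force: [-3.1, -0.5, 4.7]
gripper_width: 0.589
```

Contact at tip height 45 mm, so the bangle's bottom is on the seat at about 36 mm. I'll release gently and look.

```bash
python3 -m inch '[[0,0,0,0,0,0,5.6],[0,0,0,0,0,0,6.2],[0,0,0,0,0,0,6.8],[0,0,0,0,0,0,7]]' ; python3 - <<'E'
from ov import *
go(.583,.1965,.045,7.8)
c=cam("scene");crop(c,302,235,72,72,8,"pics/v12.png",np.vstack([circ(c,(.583,.1965),.060,.026),circ(c,(.583,.1965),.036,.026)]))
E
```

```text
t: 11.55
position: [0.5839, 0.1974, 0.0464]
tool_rot: [-3.139, -0.002, 0.137]
force: [-0.3, -0.5, 0.5]
gripper_width: 0.781
t 11.55 pos [0.5839 0.1974 0.0464] rpy [-1.7987e+02 -9.0000e-02  7.8500e+00] F [-0.3 -0.5  0.5] w 68.4
tool cm [-0.1   0.08  0.14] az 0.05
```

View pics/v12.png

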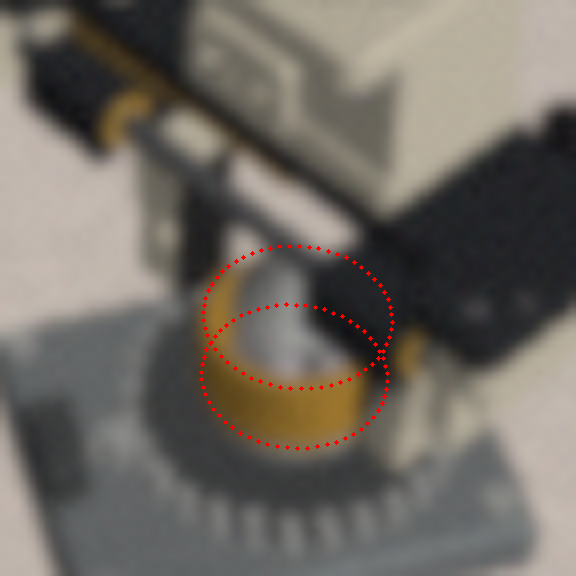

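The bangle sits flat on the seat, its outline matching the seat rings (centre crop 295,350), and the fingers are open. Rising, then over the knob.

```bash
python3 -m inch '[[0,0,-1.5,0,0,0,7.2],[0,0,-3,0,0,0,7.2],[0,0,-3,0,0,0,7.2],[0,0,-2,0,0,0,7],[0,0,0,0,0,0,6]]' ; python3 - <<'E'
from ov import *
go(.4825,.193,.13,-17.4)
c=cam("scene");crop(c,302,235,72,72,8,"pics/v13.png",np.vstack([circ(c,(.583,.1965),.060,.026),circ(c,(.583,.1965),.036,.026)]))
E
```

```text
t: 12.1
position: [0.5833, 0.1965, 0.1429]
tool_rot: [-3.141, 0.002, 0.137]
force: [-0.5, -0.7, -0.0]
gripper_width: 0.759
t 12.1 pos [0.5833 0.1965 0.1429] rpy [-1.7998e+02  1.1000e-01  7.8300e+00] F [-0.5 -0.7 -0. ] w 66.5
tool cm [-10.03  -1.02   1.29] az 25.23
```

View pics/v13.png

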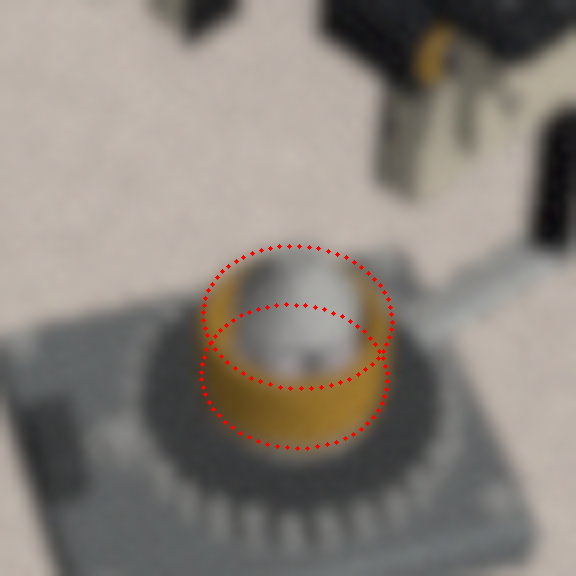

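The bangle is seated flat around the mandrel (crop 295,380). Moving to the knob.

```bash
python3 -m inch '[[-2,-0.2,0,0,0,5,5.5],[-2,0,0,0,0,5,5],[-2,0.2,0,0,0,5,5],[-2,0.4,0,0,0,5,5],[-1.5,0.4,0,0,0,5,5]]';python3 -m inch '[[0,0,0,0,0,0,5],[0,0,0,0,0,0,5]]'; python3 - <<'E'
from ov import *
go(.4825,.193,.12,-17.4)
c=cam("scene");crop(c,330,205,80,70,8,"pics/v14.png")
E
```

```text
t: 12.65
position: [0.4824, 0.1896, 0.1357]
tool_rot: [3.134, 0.008, -0.318]
force: [0.5, 0.2, -0.1]
gripper_width: 0.57
t: 12.85
position: [0.4802, 0.1889, 0.1342]
tool_rot: [3.132, 0.01, -0.317]
force: [0.4, -0.3, 0.4]
gripper_width: 0.571
t 12.85 pos [0.4802 0.1889 0.1342] rpy [179.45   0.57 -18.18] F [ 0.4 -0.3  0.4] w 50.0
tool cm [ 0.09 -0.46  1.42] az -0.78
```

View pics/v14.png

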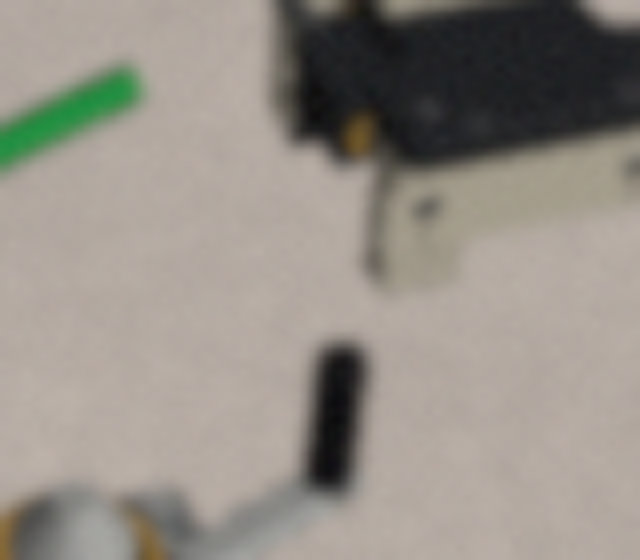

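The knob (crop 340,420) lies below the gap between the two finger tips (300,140 and 390,280). Descending around it.

```bash
python3 -m inch '[[0.1,-0.45,1,0.5,0.5,-0.8,5],[0,0,1.5,0,0,0,5],[0,0,1.5,0,0,0,5],[0,0,0,0,0,0,5]]'; python3 - <<'E'
from ov import *
go(.4825,.193,.046,-17.4)
c=cam("scene");crop(c,330,205,80,70,8,"pics/v15.png")
E
```

```text
t: 13.3
position: [0.4854, 0.1933, 0.0919]
tool_rot: [3.141, 0.001, -0.298]
force: [0.2, -0.3, 0.3]
gripper_width: 0.571
t 13.3 pos [0.4854 0.1933 0.0919] rpy [ 1.7996e+02  4.0000e-02 -1.7070e+01] F [ 0.2 -0.3  0.3] w 50.1
tool cm [-0.27  0.11  4.59] az 0.33
```

View pics/v15.png

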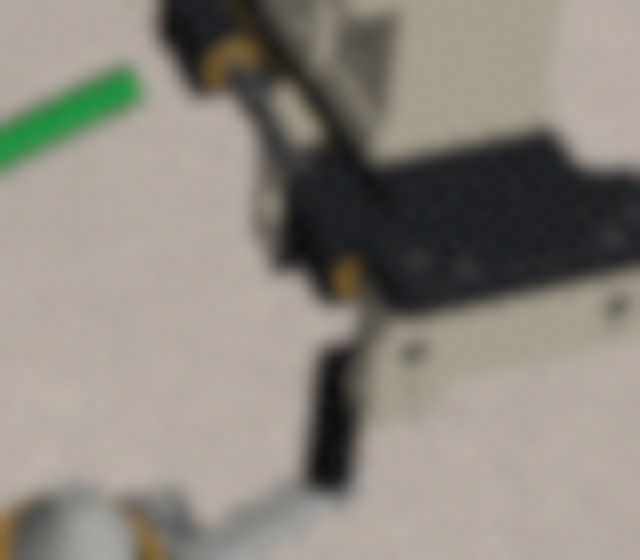

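The near finger edges in front of the knob (crop 370,370) and the far finger is behind it at (280,240), so the knob lies between them. Continuing down.

```bash
python3 -m inch '[[-0.25,0.1,1,0,0,0,5],[0,0,1.5,0,0,0,5],[0,0,1.4,0,0,0,5],[0,0,0.2,0,0,0,5]]'; python3 - <<'E'
from ov import *
go(.4825,.193,.046,-17.4)
c=cam("scene");crop(c,330,205,80,70,8,"pics/v16.png")
E
```

```text
t: 13.75
position: [0.4854, 0.1945, 0.0517]
tool_rot: [-3.138, -0.003, -0.296]
force: [-0.1, -0.5, 1.3]
gripper_width: 0.573
t 13.75 pos [0.4854 0.1945 0.0517] rpy [-1.7981e+02 -1.5000e-01 -1.6980e+01] F [-0.1 -0.5  1.3] w 50.2
tool cm [-0.23  0.23  0.57] az 0.42
```

View pics/v16.png

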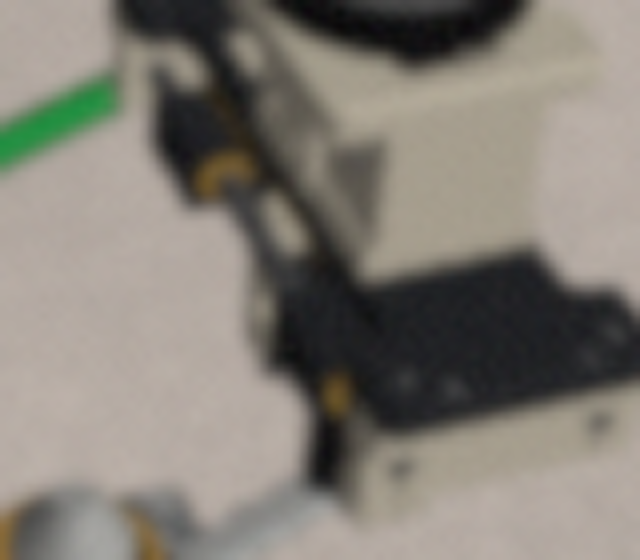

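The knob is between the fingers (crop 330,450). Last millimetres down, then close.

```bash
python3 -m inch '[[-0.2,0.2,0.5,0,0,0.4,5],[0,0,0.1,0,0,0,3],[0,0,0.1,0,0,0,1],[0,0,0.1,0,0,0,1],[0,0,0.1,0,0,0,1]]' 35; python3 -m inch '[[0,0,0,0,0,0,1]]'; python3 -c "
from h import *
go(.4825,.193,.046,-17.4)"
```

```text
t: 14.3
position: [0.4843, 0.1943, 0.0448]
tool_rot: [-3.135, -0.005, -0.303]
force: [-0.2, -0.2, 0.0]
gripper_width: 0.267
t: 14.4
position: [0.4839, 0.1938, 0.0447]
tool_rot: [-3.136, -0.005, -0.303]
force: [-1.9, -6.3, 0.8]
gripper_width: 0.183
t 14.4 pos [0.4839 0.1938 0.0447] rpy [-179.66   -0.27  -17.36] F [-1.9 -6.3  0.8] w 16.0
tool cm [-0.11  0.12 -0.13] az 0.04
```

```bash
python3 -m inch '[[0,0,0,0,0,0,1],[0,0,0,0,0,0,1]]' 35; python3 -c "
from h import *
go(.4825,.193,.046,-17.4)"
```

```text
t: 14.6
position: [0.4839, 0.1932, 0.0448]
tool_rot: [-3.136, -0.005, -0.303]
force: [0.6, 0.1, -0.9]
gripper_width: 0.173
t 14.6 pos [0.4839 0.1932 0.0448] rpy [-179.7    -0.28  -17.36] F [ 0.6  0.1 -0.9] w 15.2
tool cm [-0.13  0.06 -0.12] az 0.04
```

```bash
cat >> h.py <<'E'
A=np.array([.583,.1967])
def lev(*ths):
    s=bot.read_state();p=s["position"];ps=s["tool_rot"][2];f=s["force"]
    v=p[:2]-A;th=np.arctan2(v[1],-v[0])+.0353;r=np.hypot(*v)
    tang=np.array([v[1],-v[0]])/r
    print(f"t {s['t']:.2f} th {th:.4f} clicks {th/.2244:.2f} r {r*1e3:.1f} z {p[2]:.4f} Ft(resist) {-f[:2]@tang:.1f} F {f.round(1)} w {s['gripper_width']*87.6:.1f} rpy {np.degrees(s['tool_rot']).round(1)}")
    c,n=np.cos(ps),np.sin(ps)
    for t in ths:
        b=t-.0353;d=A+.1*np.array([-np.cos(b),np.sin(b)])-p[:2]
        print(" to",t,"tool cm",(100*np.array([d[0]*c+d[1]*n,d[0]*n-d[1]*c])).round(2))
E
python3 -m inch '[[-0.1,-0.6,0,0,0,0,1]]' 40; python3 -c "
from h import *
lev(.1,.15,.2,.2244)"
```

```text
t: 14.7
position: [0.4838, 0.1973, 0.0446]
tool_rot: [-3.14, -0.004, -0.304]
force: [-1.7, -10.2, 5.9]
gripper_width: 0.174
t 14.70 th 0.0415 clicks 0.18 r 99.2 z 0.0446 Ft(resist) 10.3 F [ -1.7 -10.2   5.9] w 15.3 rpy [-179.9   -0.2  -17.4]
 to 0.1 tool cm [-0.23 -0.54]
 to 0.15 tool cm [-0.33 -1.03]
 to 0.2 tool cm [-0.42 -1.52]
 to 0.2244 tool cm [-0.45 -1.77]
```

```bash
for i in 1; do python3 -m inch '[[-0.2,-0.6,0,0,0,0,1]]'; python3 -c "
from h import *
lev()"; done; python3 -m inch '[[-0.05,-0.6,0,0,0,0,1]]'; python3 -c "
from h import *
lev()"; python3 -m inch '[[-0.05,-0.5,0,0,0,0,1]]'; python3 -c "
from h import *
lev(.2244,.3)"
```

```text
t: 14.8
position: [0.4837, 0.2023, 0.0447]
tool_rot: [3.141, -0.004, -0.304]
force: [6.4, -8.3, -0.2]
gripper_width: 0.173
t 14.80 th 0.0917 clicks 0.41 r 99.5 z 0.0447 Ft(resist) 7.9 F [ 6.4 -8.3 -0.2] w 15.1 rpy [180.   -0.2 -17.4]
t: 14.9
position: [0.4843, 0.2068, 0.0446]
tool_rot: [3.138, -0.003, -0.304]
force: [-2.4, -6.5, 4.5]
gripper_width: 0.174
t 14.90 th 0.1378 clicks 0.61 r 99.2 z 0.0446 Ft(resist) 6.7 F [-2.4 -6.5  4.5] w 15.2 rpy [179.8  -0.2 -17.4]
t: 15.0
position: [0.4848, 0.2108, 0.0446]
tool_rot: [3.136, -0.002, -0.305]
force: [-1.9, -4.9, 4.5]
gripper_width: 0.173
t 15.00 th 0.1777 clicks 0.79 r 99.2 z 0.0446 Ft(resist) 5.2 F [-1.9 -4.9  4.5] w 15.1 rpy [ 1.797e+02 -1.000e-01 -1.750e+01]
 to 0.2244 tool cm [-0.14 -0.45]
 to 0.3 tool cm [-0.2 -1.2]
```

```bash
python3 -m inch '[[-0.05,-0.4,0,0,0,0,1]]'; python3 -c "
from h import *
lev()"; python3 -m inch '[[0,-0.3,0,0,0,0,1]]'; python3 -c "
from h import *
lev()"; python3 -m inch '[[0,-0.4,0,0,0,0,1]]'; python3 -c "
from h import *
lev()";  python3 -m inch '[[0,-0.5,0,0,0,0,1]]'; python3 -c "
from h import *
lev(.35,.4488)"
```

```text
t: 15.1
position: [0.4853, 0.2144, 0.0447]
tool_rot: [3.135, -0.002, -0.305]
force: [0.3, -3.3, 1.9]
gripper_width: 0.171
t 15.10 th 0.2147 clicks 0.96 r 99.3 z 0.0447 Ft(resist) 3.2 F [ 0.3 -3.3  1.9] w 14.9 rpy [ 1.796e+02 -1.000e-01 -1.750e+01]
t: 15.2
position: [0.4857, 0.2166, 0.0446]
tool_rot: [3.134, -0.001, -0.305]
force: [-0.6, -8.0, 4.6]
gripper_width: 0.174
t 15.20 th 0.2369 clicks 1.06 r 99.3 z 0.0446 Ft(resist) 7.9 F [-0.6 -8.   4.6] w 15.2 rpy [ 1.795e+02 -1.000e-01 -1.750e+01]
t: 15.3
position: [0.4861, 0.2187, 0.0445]
tool_rot: [3.13, -0.0, -0.305]
force: [-0.5, -10.8, 6.9]
gripper_width: 0.175
t 15.30 th 0.2589 clicks 1.15 r 99.4 z 0.0445 Ft(resist) 10.7 F [ -0.5 -10.8   6.9] w 15.4 rpy [179.4  -0.  -17.5]
t: 15.4
position: [0.4869, 0.2219, 0.0445]
tool_rot: [3.127, 0.001, -0.305]
force: [-0.5, -8.9, 7.4]
gripper_width: 0.174
t 15.40 th 0.2915 clicks 1.30 r 99.4 z 0.0445 Ft(resist) 8.7 F [-0.5 -8.9  7.4] w 15.3 rpy [179.2   0.  -17.5]
 to 0.35 tool cm [-0.07 -0.58]
 to 0.4488 tool cm [-0.02 -1.57]
```

First click felt at θ≈0.22: force fell to 3.2 N, then jumped to 10.7 N, which agrees with the geometry. On to the second.

```bash
python3 -m inch '[[0,-0.6,0,0.4,0,0,1]]'; python3 -c "
from h import *
lev()"; python3 -m inch '[[0,-0.6,0,0.4,0,0,1]]'; python3 -c "
from h import *
lev()"; python3 -m inch '[[0,-0.5,0,0.2,0,0,1]]'; python3 -c "
from h import *
lev()";  python3 -m inch '[[0,-0.4,0,0.2,0,0,1]]'; python3 -c "
from h import *
lev(.4488,.5)"
```

```text
t: 15.5
position: [0.4881, 0.2263, 0.0445]
tool_rot: [3.131, 0.001, -0.306]
force: [-0.2, -6.9, 5.5]
gripper_width: 0.177
t 15.50 th 0.3379 clicks 1.51 r 99.4 z 0.0445 Ft(resist) 6.6 F [-0.2 -6.9  5.5] w 15.5 rpy [ 1.794e+02  1.000e-01 -1.750e+01]
t: 15.6
position: [0.4898, 0.2313, 0.0446]
tool_rot: [3.137, 0.002, -0.306]
force: [1.1, -6.9, 3.2]
gripper_width: 0.171
t 15.60 th 0.3908 clicks 1.74 r 99.5 z 0.0446 Ft(resist) 6.1 F [ 1.1 -6.9  3.2] w 15.0 rpy [ 1.798e+02  1.000e-01 -1.750e+01]
t: 15.7
position: [0.4915, 0.2357, 0.0447]
tool_rot: [3.14, 0.001, -0.306]
force: [2.7, -6.1, -0.9]
gripper_width: 0.171
t 15.70 th 0.4387 clicks 1.95 r 99.5 z 0.0447 Ft(resist) 4.5 F [ 2.7 -6.1 -0.9] w 15.0 rpy [ 1.799e+02  1.000e-01 -1.750e+01]
t: 15.8
position: [0.4925, 0.2385, 0.0446]
tool_rot: [3.142, 0.002, -0.306]
force: [2.3, -11.7, 3.9]
gripper_width: 0.175
t 15.80 th 0.4678 clicks 2.08 r 99.7 z 0.0446 Ft(resist) 9.7 F [  2.3 -11.7   3.9] w 15.4 rpy [ 1.80e+02  1.00e-01 -1.75e+01]
 to 0.4488 tool cm [-0.06  0.18]
 to 0.5 tool cm [ 0.01 -0.32]
```

Second click felt at θ≈0.45 (4.5 N, then 9.7 N). On to the third in smaller steps.

```bash
python3 -m inch '[[0,-0.5,0,0,0,0,1]]'; python3 -c "
from h import *
lev()"; python3 -m inch '[[0.05,-0.6,0,0,0,0,1]]'; python3 -c "
from h import *
lev()"; python3 -m inch '[[0.05,-0.5,0,0,0,0,1]]'; python3 -c "
from h import *
lev()";  python3 -m inch '[[0.05,-0.4,0,0,0,0,1]]'; python3 -c "
from h import *
lev(.65,.673)"
```

```text
t: 15.9
position: [0.4936, 0.2409, 0.0445]
tool_rot: [3.138, 0.002, -0.306]
force: [3.2, -13.7, 4.6]
gripper_width: 0.174
t 15.90 th 0.4946 clicks 2.20 r 99.8 z 0.0445 Ft(resist) 10.8 F [  3.2 -13.7   4.6] w 15.3 rpy [ 1.798e+02  1.000e-01 -1.750e+01]
t: 16.0
position: [0.4955, 0.2444, 0.0445]
tool_rot: [3.134, 0.002, -0.306]
force: [0.9, -10.3, 6.6]
gripper_width: 0.171
t 16.00 th 0.5348 clicks 2.38 r 99.6 z 0.0445 Ft(resist) 8.6 F [  0.9 -10.3   6.6] w 15.0 rpy [ 1.796e+02  1.000e-01 -1.750e+01]
t: 16.1
position: [0.4973, 0.2475, 0.0445]
tool_rot: [3.131, 0.003, -0.306]
force: [0.8, -8.3, 5.0]
gripper_width: 0.172
t 16.10 th 0.5705 clicks 2.54 r 99.6 z 0.0445 Ft(resist) 6.8 F [ 0.8 -8.3  5. ] w 15.1 rpy [179.4   0.2 -17.5]
t: 16.2
position: [0.4989, 0.25, 0.0446]
tool_rot: [3.129, 0.003, -0.307]
force: [1.1, -8.5, 4.5]
gripper_width: 0.173
t 16.20 th 0.6003 clicks 2.68 r 99.6 z 0.0446 Ft(resist) 6.6 F [ 1.1 -8.5  4.5] w 15.2 rpy [179.3   0.2 -17.6]
 to 0.65 tool cm [ 0.1  -0.49]
 to 0.673 tool cm [ 0.17 -0.71]
```

```bash
python3 -m inch '[[0.07,-0.4,0,0.3,0,0,1]]'; python3 -c "
from h import *
lev()"; python3 -m inch '[[0.07,-0.35,0,0.2,0,0,1]]'; python3 -c "
from h import *
lev(.673)"
```

```text
t: 16.3
position: [0.5008, 0.2529, 0.0446]
tool_rot: [3.133, 0.003, -0.307]
force: [0.9, -6.8, 3.4]
gripper_width: 0.171
t 16.30 th 0.6345 clicks 2.83 r 99.6 z 0.0446 Ft(resist) 5.1 F [ 0.9 -6.8  3.4] w 15.0 rpy [179.5   0.2 -17.6]
t: 16.4
position: [0.5026, 0.2554, 0.0447]
tool_rot: [3.135, 0.003, -0.307]
force: [1.3, -6.1, 2.7]
gripper_width: 0.177
t 16.40 th 0.6662 clicks 2.97 r 99.5 z 0.0447 Ft(resist) 4.2 F [ 1.3 -6.1  2.7] w 15.5 rpy [179.6   0.2 -17.6]
 to 0.673 tool cm [-0.02 -0.08]
```

```bash
python3 -m inch '[[0,-0.2,0,0.2,0,0,1]]'; python3 -c "
from h import *
lev(.673)"
```

```text
t: 16.5
position: [0.5033, 0.2566, 0.0446]
tool_rot: [3.137, 0.003, -0.307]
force: [1.7, -7.8, 4.3]
gripper_width: 0.174
t 16.50 th 0.6794 clicks 3.03 r 99.7 z 0.0446 Ft(resist) 5.2 F [ 1.7 -7.8  4.3] w 15.2 rpy [179.8   0.2 -17.6]
 to 0.673 tool cm [-0.05  0.05]
```

Third click reached: the force dipped to 4.2 N and is rising again. Now I'll settle, check steadiness and look.

```bash
python3 -m inch '[[0,-0.1,0,0,0,0,1],[0,-0.1,0,0,0,0,1]]'; python3 - <<'E'
from ov import *
for i in range(4):
    lev(.673); c=cam("scene")
print("jv",bot.read_state()["joint_vel"].round(4))
crop(c,302,215,90,80,7,"pics/v20.png",np.vstack([circ(c,(.583,.1967),.060,.026),circ(c,(.583,.1967),.036,.026)]))
T=cam("top");cv2.imwrite("pics/top20.png",T["frame"][:,:,::-1])
E
```

```text
t: 16.7
position: [0.5034, 0.2565, 0.0446]
tool_rot: [3.134, 0.004, -0.307]
force: [-0.8, -6.1, 4.1]
gripper_width: 0.17
t 16.70 th 0.6790 clicks 3.03 r 99.6 z 0.0446 Ft(resist) 5.4 F [-0.8 -6.1  4.1] w 14.9 rpy [179.5   0.2 -17.6]
 to 0.673 tool cm [-0.06  0.04]
t 16.75 th 0.6792 clicks 3.03 r 99.6 z 0.0446 Ft(resist) 6.2 F [-1.3 -6.8  3.7] w 15.5 rpy [179.5   0.2 -17.6]
 to 0.673 tool cm [-0.06  0.04]
t 16.80 th 0.6790 clicks 3.03 r 99.6 z 0.0446 Ft(resist) 5.9 F [-0.8 -6.7  4.8] w 14.9 rpy [179.5   0.2 -17.6]
 to 0.673 tool cm [-0.06  0.04]
t 16.85 th 0.6789 clicks 3.03 r 99.6 z 0.0446 Ft(resist) 5.2 F [-0.4 -6.3  4.3] w 14.9 rpy [179.6   0.2 -17.6]
 to 0.673 tool cm [-0.06  0.04]
jv [-0.0004 -0.0007  0.0016  0.0007  0.0014 -0.0001]
```

View pics/v20.png

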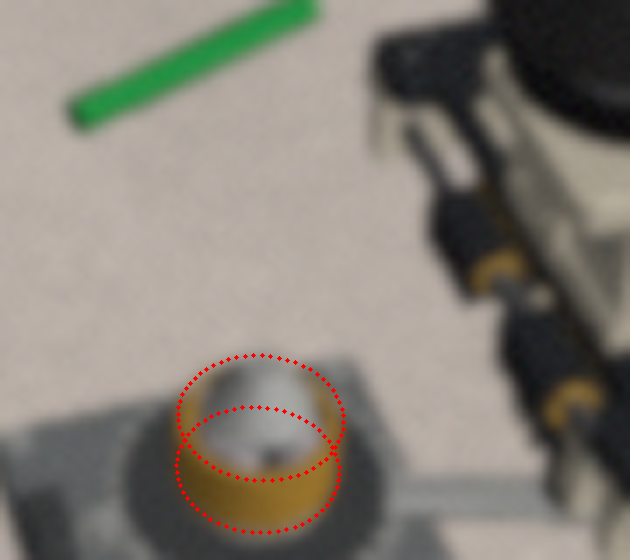

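View pics/top20.png

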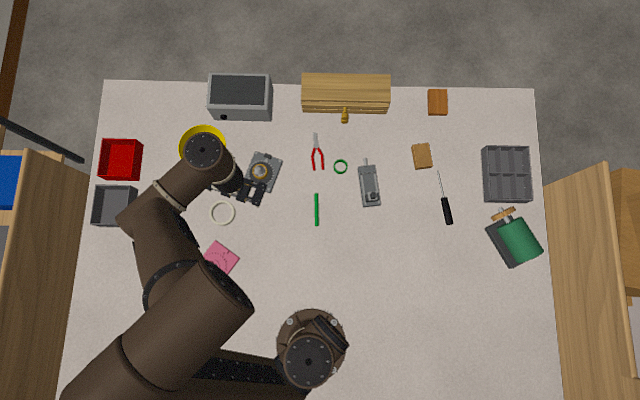

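The scene view shows the bangle flat on the seat (crop 258,450) and the lever swung into the gripper. In the top view the bystanders in view are where they were, with the tape at (222,212). The lever is steady at 3.03 clicks. Handing in.

```bash
python3 -c "
from h import *
bot.finish_job(); lev()"
```

```text
the job is handed in; nothing more can be done
the job is handed in; nothing more can be done
```

I handed the job in at about 17 s, with every step done in order; no verdict is reported.

- **Vise:** I gripped the handle and slid the jaw open about 23 mm. The bangle stayed in its place on the bed.
- **Bangle:** I lifted it out and lowered it over the grey mandrel. Contact came at the expected seat height, and after release it lay flat in the picture, with the lever still at rest.
- **Lever:** I felt three clicks, each as a dip in the push followed by a rise:

| Click | Lever angle (rad) | Push before notch (N) | Push after (N) |
|---|---|---|---|
| 1 | about 0.22 | 3.2 | 10.7 |
| 2 | about 0.45 | 4.5 | 10.8 |
| 3 | about 0.67 | 4.2 | 5–6 |

**Last checks:**
- The lever held steady at 0.679 rad (3.03 clicks), worked out from the gripper position, with the knob gripped and the spring pushing back at 5–6 N.
- The push after the third click was not taken up to the full 10 N jump, because I stopped there to stay away from the fourth.
- The bangle sat flat on the seat in the scene view, and the bystanders visible in the last top view had not moved. The arm hid most of the yellow bowl and all of the glue bottle in that view.
- The two cameras disagreed by 3–5 mm, within what their stated errors could add up to. I used a compromise for the mandrel, and the bangle went on without side contact.

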